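Scrub out the cleaning beaker

TASK

Take the bottle brush out of its wooden holder and scrub the inside of the steel beaker with three full strokes: each time push the bristles down to the beaker's bottom, then draw them up until they begin to come out of its mouth. Then stand the brush back in the well of its holder, bristles down, and let go of it without dropping it. Leave the beaker standing upright about where it was, and do not disturb the squeeze bottle, the screwdriver or the tape roll.

Things in the scene. Friction and masses are not known exactly. Their poses are not given: they have to be found in the camera images.
- bottle_brush: loose bottle brush, 195 mm long, 80 g, standing bristles down in the holder's well. Origin at the centre of its flat bristle tip, z along the brush towards the handle's end. From the tip: dark cylindrical bristle head 36 mm across and 60 mm long (behaves as solid), thin steel stem 7 mm across up to 108 mm, round light wooden handle 18 mm across from 120 to 190 mm, with a 22 mm collar at 112 mm
- brush_handle (a point): point on the axis of the brush's handle, 155 mm above the bristle tip: the middle of the handle, a good place to grip (any yaw)
- brush_holder: fixed wooden block 90 x 90 x 60 mm high, sides along its x and y, with one round blind well 50 mm across and 52 mm deep in the middle of its top. Origin at the centre of its underside
- well_floor (a point): centre of the floor of the holder's well, 8 mm above the table
- beaker: loose round open steel beaker, 64 mm outside, 58 mm inside, 105 mm high, 100 mm deep inside, 0.4 kg, standing on the table. Origin at the centre of its underside, z up its axis
- beaker_floor (a point): centre of the beaker's inner floor, 5 mm above its underside
- beaker_mouth (a point): centre of the beaker's open mouth, level with its rim, 105 mm above its underside
- wash_bottle: bystander: whitish squeeze bottle with a red cap and a bent spout, 70 x 60 x 178 mm, origin under its centre
- screwdriver: bystander: screwdriver lying down, 200 mm long along its y, 28 mm high, origin under its centre
- sticker_roll: bystander: flat green roll of tape 70 mm across, 22 mm high, lying between holder and beaker, origin under its centre
Not all that is in view belongs to the job. Of the things shaped like the bottle_brush, the black one is meant.

How it is judged:
On the way, in this order (a step that is already met when the one before it is completed fails the run):
1. first stroke down: the bristle tip is inside the beaker, within 15 mm of its floor (horizontal distance between bottle_brush and beaker_floor below 0.022 m and z of bottle_brush in the frame of beaker_floor below 0.015 m and angle between beaker's own z axis and vertical below 0.3 rad), for 0.05 s.
2. first stroke up: the bristle tip has been drawn at least 35 mm up from the floor, the brush still over or in the beaker (horizontal distance between bottle_brush and beaker_floor below 0.04 m and z of bottle_brush in the frame of beaker_floor above 0.035 m), for 0.05 s.
3. second stroke down: the bristle tip is inside the beaker, within 15 mm of its floor (all of step 1), for 0.05 s.
4. second stroke up: the bristle tip has been drawn at least 35 mm up from the floor, the brush still over or in the beaker (all of step 2), for 0.05 s.
5. third stroke down: the bristle tip is inside the beaker, within 15 mm of its floor (all of step 3), for 0.05 s.
6. third stroke up: the bristle tip has been drawn at least 35 mm up from the floor, the brush still over or in the beaker (all of step 4), for 0.05 s.
At the end, for the whole second after the job is handed in: The brush stands bristles down in the holder's well at rest (tip within 15 mm of the well's floor in height and 20 mm of its centre, leaning less than 20 degrees), and the beaker stands upright and at rest on the table within 60 mm of where it was (horizontal distance between bottle_brush and well_floor below 0.02 m and z of bottle_brush in the frame of well_floor below 0.015 m and angle between bottle_brush's own z axis and vertical below 0.35 rad and z of brush_handle in the frame of well_floor above 0.1 m and linear speed of each of bottle_brush, beaker below 0.03 m/s and angle between beaker's own z axis and vertical below 0.1 rad and height (world z) of beaker below 0.01 m and distance of beaker from where it was at the start of the episode below 0.06 m); the robot touches nothing.
It fails at once if the beaker is knocked over (angle between beaker's own z axis and vertical above 0.5 rad).
It fails at once if the brush is dropped (falls freely faster than 0.6 m/s, about 20 mm) (linear speed of bottle_brush above 0.6 m/s and contact force between the fingers and bottle_brush below 0.05 N).
It fails at once if the squeeze bottle, screwdriver or tape roll is moved more than 40 mm (distance of any of wash_bottle, screwdriver, sticker_roll from where it was at the start of the episode above 0.04 m).
It also fails if it takes over 54 s, if anything falls off the work surface, if the arm or the gripper's body presses on something with over 40 N, if the wrist force passes 120 N, or if a joint passes its speed limit or range.

ROBOT

A 6-joint arm with a two-finger parallel gripper is mounted at the origin on the work surface; the furniture and walls round the work are solid. World frame = base frame: x ahead of the robot, y to its left, z up, the work surface at z = 0. Lengths are in m, angles in rad, forces in N, time in s.
With the tool pointing down it reaches from about 0.275 to 1 m from the base axis. Payload 8.4 kg.
Tool frame: the origin (TCP) lies between the finger pads; the fingertips stand 8 mm ahead of it and the grasp point (between the pads) lies 11 mm behind it; x points along the fingers, z is the direction in which the jaws open and shut, and the axes are right-handed (so a half turn about x gives the same grasp; the last joint's range is limited). The gripper opens to 85 mm and grips with 20 to 120 N. Pads are 22 mm wide; open, the fingers measure 114 mm over their backs; the gripper's body (76 mm by 85 mm) begins 54 mm behind the grasp point. The pads swing forward as they close: fully open they stand 13 mm farther back than shut.
Start: joints at [1.339, 0.353, 1.633, -0, 1.155, -0.002], TCP at [0.142, 0.609, 0.239] pointing down, gripper open.
Joint ranges: [-2.63, 2.63], [-0.92, 2.1], [0.06, 2.66], [-1.3, 4.44], [0, 2.69], [-3.02, 3.02]. Speed limits (rad/s): [2.22, 2.22, 2.79, 3.14, 3.14, 3.14].

INTERFACE

Orientations are given as a unit quaternion [w, x, y, z].
In Python, from cell import * gives the robot as it stands.
- The arm moves only by the tool carry_out, never from a script. Its argument "series" is a list of rows, each a list of 3 entries, a list of its own where there are three numbers: the turn, a rotation vector about the tool's x, y, z in units of 8 degrees (1.0 is 8 degrees), then the shift along the tool's x, y, z in units of 40 mm (1.0 is 40 mm), then the finger opening in mm, from 0 to 85.4. In form: [[[rx, ry, rz], [tx, ty, tz], claw], ...]. A call has 1 to 5 rows; each row is the pose to reach, as a shift and turn from the pose commanded when the call began, along the tool's axes at that moment; what a row does not reach only later rows make up. A row lasts 1/8 s, in which the tool goes at most 62.5 mm and 10.7 degrees, less where a joint would pass 70% of its speed; a pose out of reach is approached as far as the arm can. A call with a gripper value outside its range is refused whole. The fingers move at their own pace and stop on an object; "newtons" is the grip in N (left out, the last holds). Time passes only in rows, so rows that repeat a pose let the fingers close. It gives the time, the measured TCP pose, the force and the opening at its end, in the units of the state.
- state(): the state, without advancing time (a new reading comes with each control period).
- get_image(name): name is "scene" or "top" or "wrist"; returns the picture (384x512x3 uint8, red, green, blue); there is no depth.
- camera_params(name): a dict with "fx", "fy", "cx", "cy" (pixels), "R" (3x3) and "t" (3): a world point X has camera coordinates R X + t. Camera axes: x right, y down, z forward; pixel columns grow to the right and rows downward; lengths in m; the calibration is good to about 2 mm. A picture is of the moment at which its call begins: read the wrist's pose just before it. camera_params takes no time and is no camera call; for the wrist camera it gives the pose at the moment of the call.
- job_done(): hands the job in, once; it reports no verdict.
The state is a dict: "time_s": time; "joint_positions": joint angles; "dq": joint speeds; "effort": joint torques, N m; "tool_pos": TCP position; "tool_rot": TCP orientation; "force": force on the tool from outside, world axes, zero at the start; "wrist_torque": the same for the moment, N m; "grip_width": opening from 0.0 (shut) to 1.0 (fully open).
Only numpy, scipy, OpenCV 4.12 (cv2) and the standard library are available. Lean on these libraries where they do the work, as an engineer would, in place of code of your own. Each camera call takes 0.05 s, during which the arm holds its last target.

## Working session

There is one attempt and no reset: what is moved stays moved. The work goes in short steps, Python scripts to look and compute and a tool call to move; the robot and the scene stay as the last step left them, time stands still between calls to the robot, and variables do not carry over. Pictures are saved under pics/ and viewed, and the job is handed in when it is done.

Besides the shell and the picture viewer there is one more tool, called after "Emit:" by a JSON object that holds its "method" and its "body". carry_out: Moves the arm, as the interface text tells. Its arguments: {"type":"object","properties":{"series":{"type":"array","items":{"type":"array"}},"newtons":{"type":"number"}},"required":["series"]}

```bash
mkdir -p pics; ls; python3 - <<'E'
from cell import *
import cv2
for n in ["scene","top","wrist"]:
    p=camera_params(n); im=get_image(n); cv2.imwrite(f"pics/{n}0.png",im[:,:,::-1]); print(n,p)
print(state())
E
```

```text
pics
scene {'fx': 382.998439943957, 'fy': 382.998439943957, 'cx': 261.26607424590725, 'cy': 197.73601613401425, 'R': array([[-0.85053372, -0.52590491,  0.0040506 ],
       [-0.38632551,  0.61953214, -0.68332461],
       [ 0.35685429, -0.58275548, -0.73010346]]), 't': array([0.43285906, 0.38692482, 0.70855422])}
top {'fx': 378.57076988039915, 'fy': 378.57076988039915, 'cx': 256.9687398416667, 'cy': 192.91543496469757, 'R': array([[ 0.02683557, -0.99954063, -0.01408486],
       [-0.99327719, -0.02507492, -0.11301179],
       [ 0.1126067 ,  0.0170229 , -0.99349381]]), 't': array([-0.11419604,  0.5507582 ,  0.90912045])}
wrist {'fx': 286.09534906459567, 'fy': 286.09534906459567, 'cx': 256.649171021302, 'cy': 192.68528764164466, 'R': array([[ 0.22714313,  0.97385914, -0.002094  ],
       [ 0.92866478, -0.21595354,  0.30157219],
       [ 0.29323662, -0.07044467, -0.95344105]]), 't': array([-0.62339191, -0.04122603,  0.38011864])}
{'time_s': 0.15, 'joint_positions': array([ 1.33863983e+00,  3.53506624e-01,  1.63395600e+00, -1.70967449e-05,
        1.15521889e+00, -2.40016028e-03]), 'dq': array([-2.75644292e-05, -3.69322308e-03, -1.38848736e-03, -2.99990927e-04,
       -7.45082531e-04, -7.60049106e-04]), 'effort': array([-1.48949584e-05, -6.05636001e+01, -3.42343318e+01, -2.32676513e-05,
        6.18082806e-03, -4.13564820e-06]), 'tool_pos': array([0.14226032, 0.60822583, 0.23872629]), 'tool_rot': array([ 0.55371684, -0.43963623,  0.55431438,  0.43915056]), 'force': array([-0.50149093, -0.04459171, -0.38061254]), 'wrist_torque': array([ 0.00597065, -0.01591128,  0.02293895]), 'grip_width': 0.9998243156049057}
```

View pics/scene0.png

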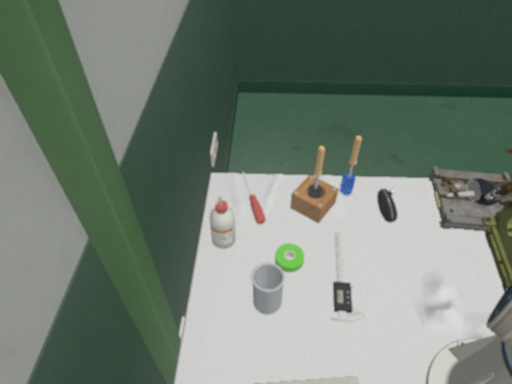

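View pics/top0.png

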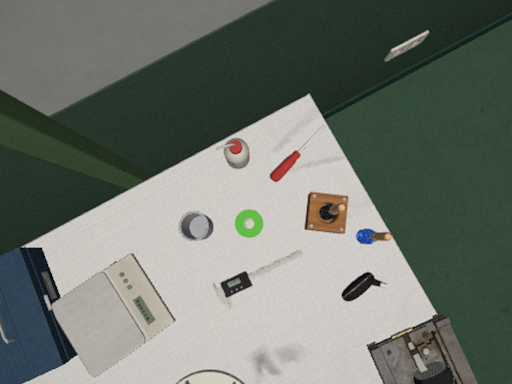

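View pics/wrist0.png

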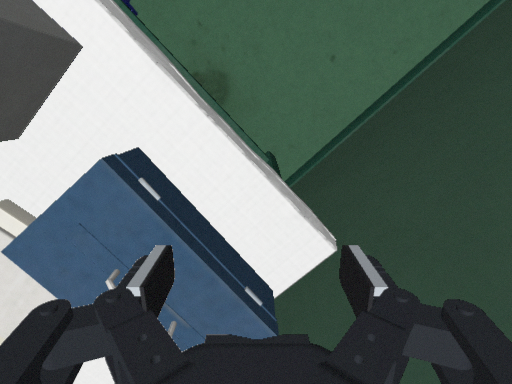

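Two brush-shaped things are in view. One has black bristles and stands in the wooden holder (scene ~(317,180), top ~(330,212)). The other has blue bristles and stands free (scene ~(351,170), top ~(368,237)). The black one in the holder fits the description, so I'll enlarge it to confirm.

```bash
python3 - <<'E'
import cv2,numpy as np
a=cv2.imread("pics/scene0.png")[125:225,280:380]; b=cv2.imread("pics/top0.png")[180:255,300:400]; c=cv2.imread("pics/top0.png")[200:255,170:270];d=cv2.imread("pics/scene0.png")[230:320,240:320]
cv2.imwrite("pics/crop1.png",np.hstack([cv2.resize(a,(400,400),interpolation=2),cv2.resize(b,(400,300),interpolation=2) if 0 else cv2.copyMakeBorder(cv2.resize(b,(400,300),interpolation=2),0,100,0,0,0)]))
cv2.imwrite("pics/crop2.png",np.hstack([cv2.copyMakeBorder(cv2.resize(c,(400,220),interpolation=2),0,230,0,0,0),cv2.resize(d,(400,450),interpolation=2)]))
E
```

```text
(no output)
```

View pics/crop1.png

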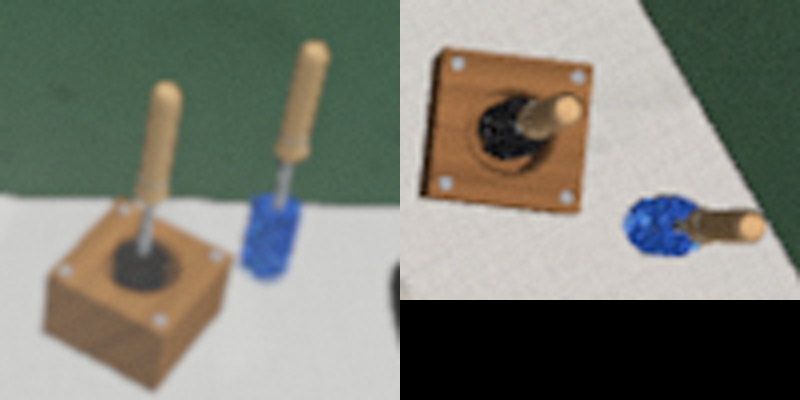

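View pics/crop2.png

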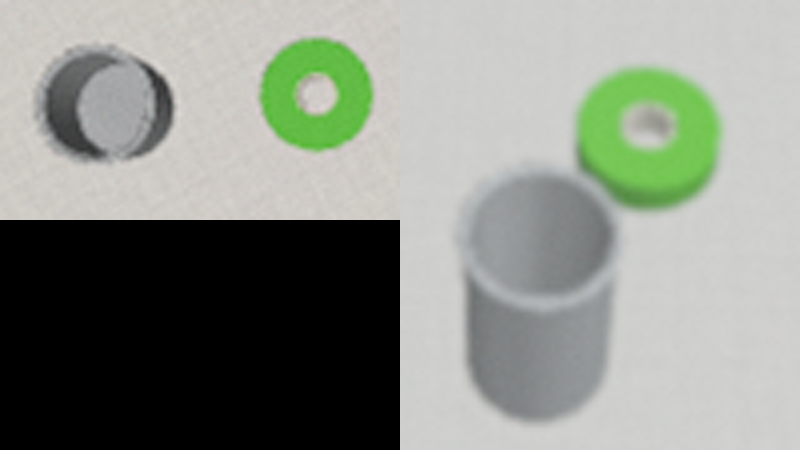

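```bash
cat > h.py <<'E'
from cell import *
import numpy as np, cv2
from scipy.spatial.transform import Rotation as Ro
def ray(p,u,v):
    d=p["R"].T@np.array([(u-p["cx"])/p["fx"],(v-p["cy"])/p["fy"],1]); return -p["R"].T@p["t"],d
def onz(n,u,v,z,p=None):
    o,d=ray(p or camera_params(n),u,v); return o+d*(z-o[2])/d[2]
def proj(p,X):
    c=p["R"]@np.asarray(X)+p["t"]; return np.array([p["fx"]*c[0]/c[2]+p["cx"],p["fy"]*c[1]/c[2]+p["cy"]])
def tri(l):
    A=np.zeros((3,3));b=np.zeros(3)
    for p,u,v in l:
        o,d=ray(p,u,v);d/=np.linalg.norm(d);M=np.eye(3)-np.outer(d,d);A+=M;b+=M@o
    return np.linalg.solve(A,b)
def T():
    s=state();q=s["tool_rot"];return s,np.array(s["tool_pos"]),Ro.from_quat([q[1],q[2],q[3],q[0]]).as_matrix()
E
python3 - <<'E'
from h import *
np.set_printoptions(precision=4,suppress=True)
a,b=camera_params("top"),camera_params("scene")
c=[onz("top",*x,.06) for x in [(311.3,192),(348,196.3),(345,233.3),(308.3,229.3)]]
print(*c,np.mean(c,0),[np.linalg.norm(c[i]-c[i-1]) for i in range(4)])
print("handle",onz("top",341.5,207,.203),onz("scene",321.5,147.5,.203),tri([(a,341.5,207),(b,321.5,147.5)]))
print("bris",onz("top",327.5,212,.068))
print("beaker",onz("top",194,225.8,.105),onz("scene",267.4,277.4,.105),tri([(a,194,225.8),(b,267.4,277.4)]))
print("roll",onz("top",249,223.5,.022),"wash",onz("top",237,152,.1),"blue top",onz("top",390,237,.195),onz("top",366,236,.06))
s,p,R=T();print(p,R)
E
```

```text
[ 0.5557 -0.2306  0.06  ] [ 0.5475 -0.3183  0.06  ] [ 0.4593 -0.3112  0.06  ] [ 0.4664 -0.2244  0.06  ] [ 0.5072 -0.2711  0.06  ] [np.float64(0.08948973054675542), np.float64(0.08809726453724555), np.float64(0.08853313232684878), np.float64(0.0870684035445945)]
handle [ 0.5098 -0.2732  0.203 ] [ 0.5116 -0.2725  0.203 ] [ 0.5108 -0.2729  0.2029]
bris [ 0.5081 -0.2682  0.068 ]
beaker [0.4665 0.0396 0.105 ] [0.4682 0.0431 0.105 ] [0.4679 0.0408 0.1015]
roll [ 0.4776 -0.0819  0.022 ] wash [ 0.6403 -0.052   0.1   ] blue top [ 0.4526 -0.372   0.195 ] [ 0.4543 -0.3606  0.06  ]
[0.1423 0.6082 0.2387] [[-0.0002 -0.9737  0.2277]
 [-0.0011  0.2277  0.9737]
 [-1.     -0.     -0.0011]]
```

The crops confirm that the black-bristled brush is the one standing in the holder. Its position is about (0.510, -0.2715), upright, and the measured top height of 0.203 matches. The beaker is at about (0.467, 0.041). I'll rise first, then cross to above the brush.

Emit:
{"method": "carry_out", "body": {"series": [[[0, 0, 0], [-1, 0, 0], 85], [[0, 0, 0], [-1, -0.8, -1.2], 85], [[0, 0, 0], [-1, -1.6, -2.3], 85], [[0, 0, 0], [-1, -2.4, -3.4], 85], [[0, 0, 0], [-1, -3.2, -4.5], 85]], "newtons": 40}}

```text
time_s: 0.78
tool_pos: [0.2263, 0.4024, 0.2791]
tool_rot: [0.554, -0.44, 0.554, 0.439]
force: [0.7, -0.4, 0.4]
grip_width: 0.993
```

Emit:
{"method": "carry_out", "body": {"series": [[[0, 0, 0], [0, -0.8, -1.2], 85], [[0, 0, 0], [0, -1.6, -2.4], 85], [[0, 0, 0], [0, -2.4, -3.5], 85], [[0, 0, 0], [0, -3.2, -4.6], 85], [[0, 0, 0], [0, -4, -5.7], 85]]}}

```text
time_s: 1.4
tool_pos: [0.3302, 0.1441, 0.2795]
tool_rot: [0.554, -0.44, 0.554, 0.439]
force: [2.0, 0.1, -0.6]
grip_width: 0.994
```

Emit:
{"method": "carry_out", "body": {"series": [[[0, 0, 0], [0, -0.8, -1.2], 85], [[0, 0, 0], [0, -1.6, -2.4], 85], [[0, 0, 0], [0, -2.4, -3.5], 85], [[0, 0, 0], [0, -3.2, -4.6], 85], [[0, 0, 0], [0, -4, -5.7], 85]]}}

```text
time_s: 2.02
tool_pos: [0.434, -0.1147, 0.2793]
tool_rot: [0.554, -0.439, 0.554, 0.439]
force: [0.7, 0.4, 0.5]
grip_width: 0.996
```

```bash
python3 - <<'E'
from h import *
np.set_printoptions(precision=4,suppress=True)
s,p,R=T();print(s["time_s"],p,R,s["joint_positions"]);print(R.T@(np.array([.510,-.2715,.27])-p)/.04)
E
```

```text
2.025 [ 0.434  -0.1147  0.2793] [[ 0.0004 -0.9736  0.2284]
 [ 0.      0.2284  0.9736]
 [-1.     -0.0004  0.0001]] [-0.2618  0.0302  1.9439  0.0001  1.1671 -1.6023]
[ 0.2339 -2.744  -3.3822]
```

Emit:
{"method": "carry_out", "body": {"series": [[[0, 0, 0], [0, -0.7, -0.8], 85], [[0, 0, 0], [0, -1.4, -1.7], 85], [[0, 0, 0], [0, -2.1, -2.6], 85], [[0, 0, 0], [0, -2.7, -3.3], 85], [[0, 0, 0], [0, -2.7, -3.3], 85]]}}

```text
time_s: 2.65
tool_pos: [0.5094, -0.2677, 0.2786]
tool_rot: [0.554, -0.439, 0.555, 0.439]
force: [0.6, 0.7, 0.2]
grip_width: 0.997
```

```bash
python3 - <<'E'
from h import *
np.set_printoptions(precision=4,suppress=True)
s,p,R=T();print(s["time_s"],p);print(R.T@(np.array([.510,-.2715,.157])-p)/.04)
for n in ["top","wrist"]:
    pp=camera_params(n);im=get_image(n); cv2.imwrite(f"pics/{n}1.png",im[:,:,::-1]); print(n,proj(pp,[.51,-.2715,.203]),proj(pp,[.51,-.2715,.06]))
E
```

```text
2.65 [ 0.5094 -0.2677  0.2786]
[ 3.0411 -0.0384 -0.0876]
top [340.6285 206.8847] [328.3013 211.4656]
wrist [251.5831 207.0144] [253.5412 167.5302]
```

View pics/wrist1.png

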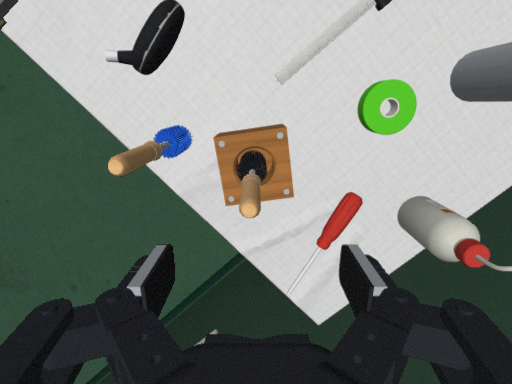

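View pics/top1.png

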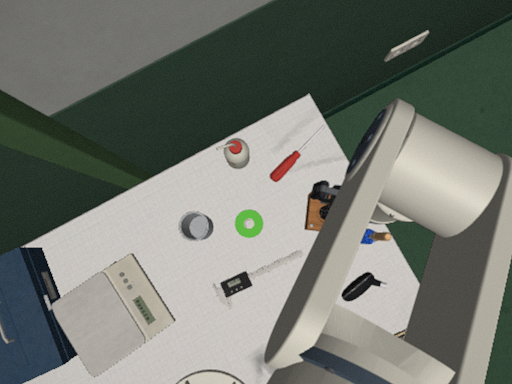

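The wrist view shows the handle end at ~(249,208), against a predicted (252,207), so the position holds to about 1.5 mm. Now I'll descend around the handle.

Emit:
{"method": "carry_out", "body": {"series": [[[0, 0, 0], [0.3, 0, -0.1], 85], [[0, 0, 0], [1, 0, -0.1], 85], [[0, 0, 0], [1.7, 0, -0.1], 85], [[0, 0, 0], [2.4, 0, -0.1], 85], [[0, 0, 0], [3.05, 0, -0.1], 85]]}}

```text
time_s: 3.38
tool_pos: [0.5071, -0.2688, 0.1559]
tool_rot: [0.554, -0.439, 0.554, 0.44]
force: [0.4, -0.0, 0.5]
grip_width: 0.999
```

```bash
python3 - <<'E'
from h import *
np.set_printoptions(precision=4,suppress=True)
s,p,R=T();print(s["time_s"],p,s["force"])
pp=camera_params("wrist");im=get_image("wrist"); cv2.imwrite("pics/wrist2.png",im[:,:,::-1]); print(proj(pp,[.51,-.2715,.203]),proj(pp,p))
E
```

```text
3.375 [ 0.5071 -0.2688  0.1559] [ 0.3845 -0.0162  0.4625]
[253.0086 322.9129] [257.9492 252.25  ]
```

View pics/wrist2.png

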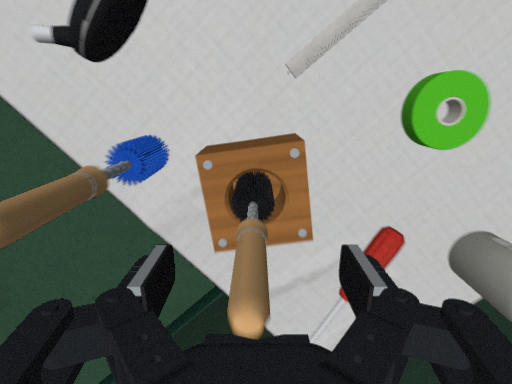

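The handle stands between the pads, about 2–3 mm off centre. I'll correct that and close.

Emit:
{"method": "carry_out", "body": {"series": [[[0, 0, 0], [0, -0.09, -0.05], 85], [[0, 0, 0], [0, -0.09, -0.05], 40], [[0, 0, 0], [0, -0.09, -0.05], 10], [[0, 0, 0], [0, -0.09, -0.05], 5], [[0, 0, 0], [0, -0.09, -0.05], 5]], "newtons": 60}}

```text
time_s: 4.05
tool_pos: [0.5112, -0.2728, 0.1579]
tool_rot: [0.554, -0.44, 0.554, 0.439]
force: [-0.8, -0.6, 2.3]
grip_width: 0.19
```

Emit:
{"method": "carry_out", "body": {"series": [[[0, 0, 0], [0, 0, 0], 5], [[0, 0, 0], [0, 0, 0], 5], [[0, 0, 0], [0, 0, 0], 5]]}}

```text
time_s: 4.42
tool_pos: [0.5113, -0.2728, 0.1579]
tool_rot: [0.554, -0.44, 0.554, 0.439]
force: [-0.3, -0.6, 5.9]
grip_width: 0.197
```

```bash
python3 - <<'E'
from h import *
np.set_printoptions(precision=4,suppress=True)
s,p,R=T();print(s["time_s"],p,s["force"],s["grip_width"])
im=get_image("wrist"); cv2.imwrite("pics/wrist3.png",im[:,:,::-1])
E
```

```text
4.425 [ 0.5113 -0.2728  0.1579] [-0.2736 -0.6128  5.9317] 0.1971194068547579
```

View pics/wrist3.png

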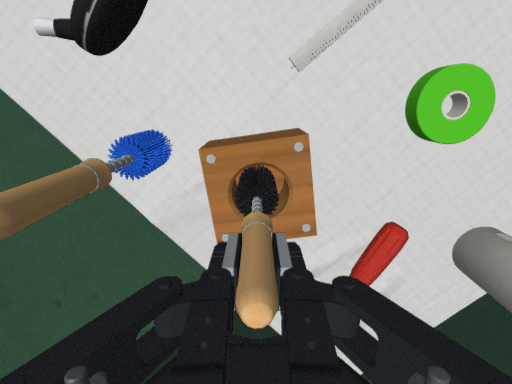

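Gripped: the opening reads ~17 mm and the handle is centred at (257,270). Now I'll lift straight up.

Emit:
{"method": "carry_out", "body": {"series": [[[0, 0, 0], [-0.3, 0, 0], 5], [[0, 0, 0], [-0.9, 0, 0], 5], [[0, 0, 0], [-1.7, 0, 0], 5], [[0, 0, 0], [-2.5, 0, 0], 5], [[0, 0, 0], [-3.3, 0, 0], 5]]}}

```text
time_s: 5.1
tool_pos: [0.5107, -0.2724, 0.2907]
tool_rot: [0.554, -0.439, 0.554, 0.439]
force: [-0.2, 0.1, -1.2]
grip_width: 0.191
```

Emit:
{"method": "carry_out", "body": {"series": [[[0, 0, 0], [-0.1, 0, 0], 5], [[0, 0, 0], [-0.1, 0, 0], 5]]}}

```text
time_s: 5.35
tool_pos: [0.5106, -0.2724, 0.2929]
tool_rot: [0.554, -0.439, 0.554, 0.44]
force: [-0.3, 0.4, -1.4]
grip_width: 0.193
```

```bash
python3 - <<'E'
from h import *
np.set_printoptions(precision=4,suppress=True)
s,p,R=T();print(s["time_s"],p,s["force"],s["grip_width"]);print(R.T@(np.array([.467,.041,.29])-p)/.04)
for n in ["wrist","scene"]:
  pp=camera_params(n);im=get_image(n); cv2.imwrite(f"pics/{n}4.png",im[:,:,::-1]);print(proj(pp,p+R[:,0]*.149),proj(pp,p+R[:,0]*.04))
E
```

```text
5.35 [ 0.5106 -0.2724  0.2929] [-0.2785  0.4303 -1.3738] 0.19340566831491793
[0.0741 2.8463 7.3795]
[257.4388 179.5882] [257.7313 222.0147]
[319.0155 166.3748] [324.5125 130.4905]
```

View pics/wrist4.png

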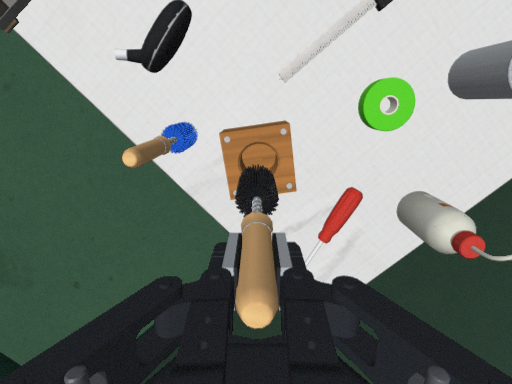

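View pics/scene4.png

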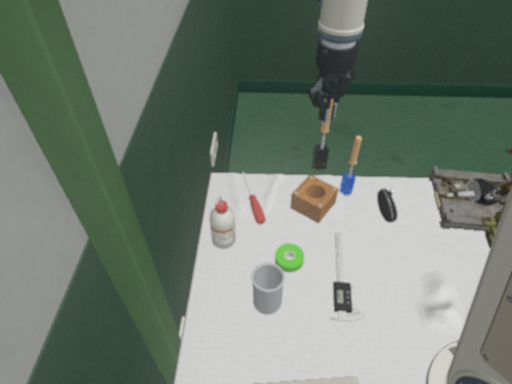

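The brush is free of the holder, hanging straight with its tip at scene ~(320,166), as predicted. Moving over the beaker.

Emit:
{"method": "carry_out", "body": {"series": [[[0, 0, 0], [0, 0.3, 0.7], 5], [[0, 0, 0], [0, 0.7, 1.8], 5], [[0, 0, 0], [0, 1.1, 2.9], 5], [[0, 0, 0], [0, 1.5, 3.9], 5], [[0, 0, 0], [0, 1.9, 4.9], 5]]}}

```text
time_s: 6.08
tool_pos: [0.4806, -0.063, 0.2921]
tool_rot: [0.554, -0.439, 0.555, 0.44]
force: [-0.3, -0.4, -0.8]
grip_width: 0.198
```

Emit:
{"method": "carry_out", "body": {"series": [[[0, 0, 0], [0, 0.4, 1], 5], [[0, 0, 0], [0, 0.7, 1.8], 5], [[0, 0, 0], [0, 0.9, 2.3], 5], [[0, 0, 0], [0, 0.94, 2.46], 5], [[0, 0, 0], [0, 0.94, 2.46], 5]]}}

```text
time_s: 6.7
tool_pos: [0.4673, 0.0399, 0.2927]
tool_rot: [0.554, -0.439, 0.554, 0.44]
force: [-0.8, -0.3, -1.0]
grip_width: 0.194
```

```bash
python3 - <<'E'
from h import *
np.set_printoptions(precision=4,suppress=True)
s,p,R=T();print(s["time_s"],p,s["force"],s["grip_width"]);print(R.T@(np.array([.467,.041,.29])-p)/.04)
for n in ["wrist","scene","top"]:
  pp=camera_params(n);im=get_image(n); cv2.imwrite(f"pics/{n}5.png",im[:,:,::-1]);print(n,proj(pp,p+R[:,0]*.149),proj(pp,p+R[:,0]*.089),"rim",proj(pp,[.467,.041,.105]))
a=cv2.imread("pics/scene5.png")[200:320,210:330];b=cv2.imread("pics/wrist5.png")[100:250,180:330]
cv2.imwrite("pics/c5.png",np.hstack([cv2.resize(a,(400,400),interpolation=2),cv2.resize(b,(400,400),interpolation=2)]))
E
```

```text
6.7 [0.4673 0.0399 0.2927] [-0.7851 -0.2789 -0.9958] 0.19370977071253812
[0.0675 0.0128 0.0263]
wrist [257.4404 179.6179] [257.5711 198.3612] rim [258.3849 170.6845]
scene [269.066  265.8829] [269.6495 247.7943] rim [268.4465 276.9226]
top [190.7013 225.0404] [185.074  224.1515] rim [193.3843 225.5642]
```

View pics/c5.png

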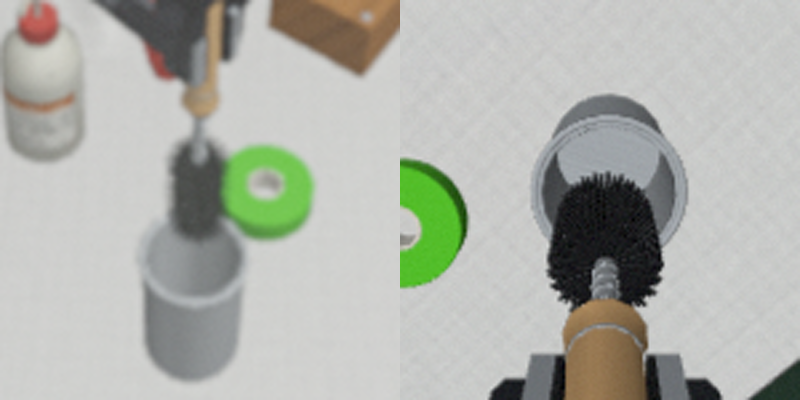

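View pics/wrist5.png

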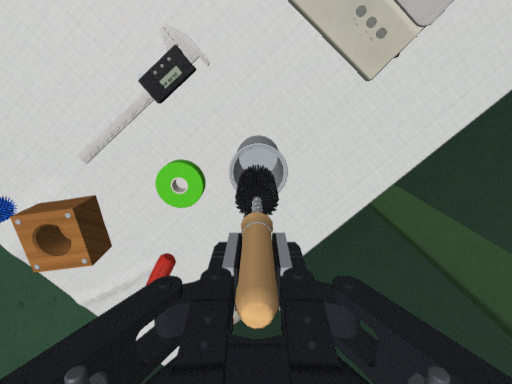

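The beaker rim centre in the wrist picture is ~(258,171), against a predicted (258,171), so it is well aligned. I'll go down partway and check the force.

Emit:
{"method": "carry_out", "body": {"series": [[[0, 0, 0], [0.4, 0, 0.03], 5], [[0, 0, 0], [0.9, 0, 0.03], 5], [[0, 0, 0], [1.4, 0, 0.03], 5], [[0, 0, 0], [1.9, 0, 0.03], 5]]}}

```text
time_s: 7.35
tool_pos: [0.4673, 0.0407, 0.2156]
tool_rot: [0.554, -0.439, 0.554, 0.439]
force: [0.5, 0.1, -0.6]
grip_width: 0.196
```

```bash
python3 - <<'E'
from h import *
s,p,R=T();print(s["time_s"],p,s["force"],s["grip_width"])
for n in ["wrist","scene"]: cv2.imwrite(f"pics/{n}6.png",get_image(n)[:,:,::-1])
a=cv2.imread("pics/scene6.png")[200:320,210:330];b=cv2.imread("pics/wrist6.png")[100:250,180:330]
cv2.imwrite("pics/c6.png",np.hstack([cv2.resize(a,(400,400),interpolation=2),cv2.resize(b,(400,400),interpolation=2)]))
E
```

```text
7.35 [0.46725057 0.04074144 0.21562266] [ 0.49519624  0.10291123 -0.6239164 ] 0.1958329129220346
```

View pics/c6.png

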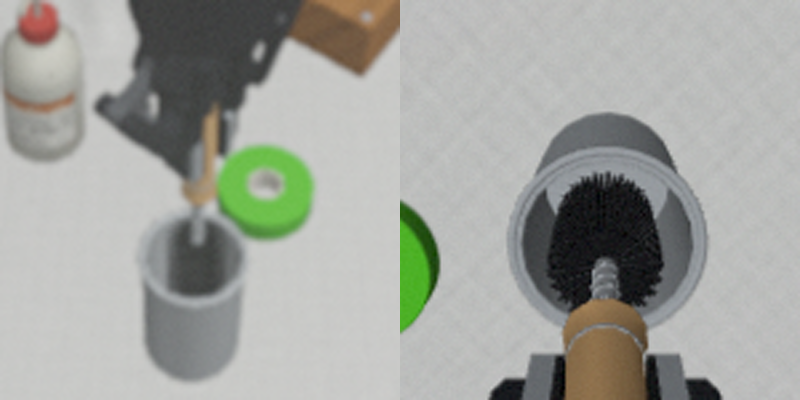

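The bristle head is inside the mouth with no contact force. Going on down to the bottom.

Emit:
{"method": "carry_out", "body": {"series": [[[0, 0, 0], [0.6, 0, 0], 5], [[0, 0, 0], [1.1, 0, 0], 5], [[0, 0, 0], [1.38, 0, 0], 5], [[0, 0, 0], [1.38, 0, 0], 5], [[0, 0, 0], [1.38, 0, 0], 5]]}}

```text
time_s: 8.07
tool_pos: [0.4682, 0.0412, 0.1627]
tool_rot: [0.554, -0.44, 0.554, 0.439]
force: [0.6, -0.5, -1.5]
grip_width: 0.191
```

```bash
python3 - <<'E'
from h import *
s,p,R=T();print(s["time_s"],p,s["force"],s["grip_width"])
for n in ["wrist","scene"]: cv2.imwrite(f"pics/{n}7.png",get_image(n)[:,:,::-1])
a=cv2.imread("pics/scene7.png")[200:320,210:330];b=cv2.imread("pics/wrist7.png")[100:250,180:330]
cv2.imwrite("pics/c7.png",np.hstack([cv2.resize(a,(400,400),interpolation=2),cv2.resize(b,(400,400),interpolation=2)]))
E
```

```text
8.075 [0.46819078 0.04115849 0.16274641] [ 0.56761975 -0.4821036  -1.51138261] 0.19100150676625088
```

View pics/c7.png

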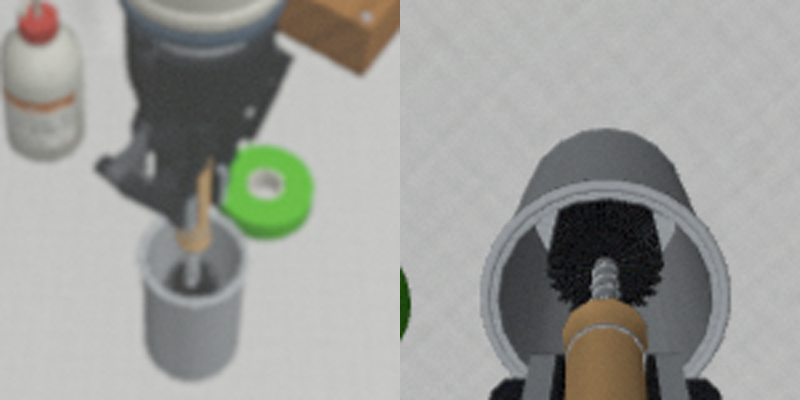

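The estimated tip is ~8 mm above the floor, so I'll press the rest of the way gently.

Emit:
{"method": "carry_out", "body": {"series": [[[0, 0, 0], [0.08, 0, 0], 5], [[0, 0, 0], [0.16, 0, 0], 5], [[0, 0, 0], [0.16, 0, 0], 5]]}}

```text
time_s: 8.55
tool_pos: [0.4674, 0.0411, 0.1554]
tool_rot: [0.554, -0.439, 0.554, 0.439]
force: [-0.1, 0.0, 0.3]
grip_width: 0.199
```

The tip is at the floor. Now stroke 1 up (60 mm, so about 20 mm of bristle emerges), then stroke 2 down and up.

Emit:
{"method": "carry_out", "body": {"series": [[[0, 0, 0], [-0.5, 0, 0], 5], [[0, 0, 0], [-1.1, 0, 0], 5], [[0, 0, 0], [-1.5, 0, 0], 5], [[0, 0, 0], [-1.5, 0, 0], 5], [[0, 0, 0], [-1.5, 0, 0], 5]]}}

```text
time_s: 9.18
tool_pos: [0.4672, 0.0411, 0.215]
tool_rot: [0.554, -0.439, 0.554, 0.44]
force: [-0.0, -0.1, -0.6]
grip_width: 0.194
```

Emit:
{"method": "carry_out", "body": {"series": [[[0, 0, 0], [0.5, 0, 0], 5], [[0, 0, 0], [1.1, 0, 0], 5], [[0, 0, 0], [1.45, 0, 0], 5], [[0, 0, 0], [1.48, 0, 0], 5], [[0, 0, 0], [1.48, 0, 0], 5]]}}

```text
time_s: 9.8
tool_pos: [0.4676, 0.0412, 0.1563]
tool_rot: [0.554, -0.439, 0.554, 0.439]
force: [-0.0, 0.6, -0.5]
grip_width: 0.196
```

```bash
python3 - <<'E'
from h import *
s,p,R=T();print(s["time_s"],p,s["force"],s["grip_width"])
for n in ["wrist","scene"]: cv2.imwrite(f"pics/{n}8.png",get_image(n)[:,:,::-1])
a=cv2.imread("pics/scene8.png")[200:320,210:330];b=cv2.imread("pics/wrist8.png")[100:250,180:330]
cv2.imwrite("pics/c8.png",np.hstack([cv2.resize(a,(400,400),interpolation=2),cv2.resize(b,(400,400),interpolation=2)]))
E
```

```text
9.8 [0.46760299 0.04117069 0.1563278 ] [-0.02259616  0.55831745 -0.51642718] 0.19600260590376925
```

View pics/c8.png

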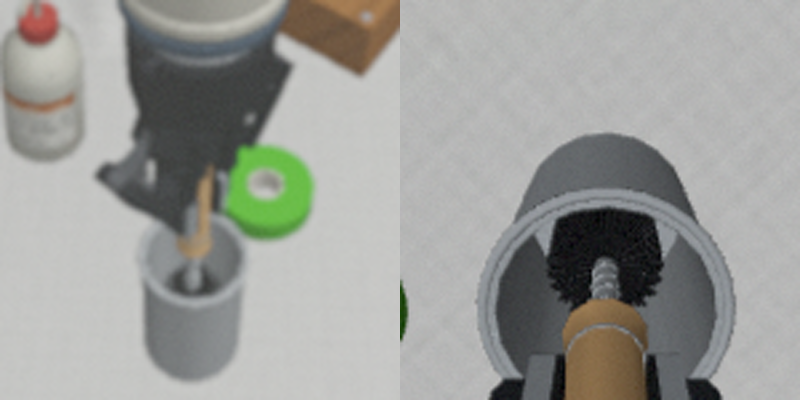

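The second stroke down has reached the bottom. The brush has not slipped and the beaker hasn't moved. Continuing with stroke 2 up, then stroke 3 down and up.

Emit:
{"method": "carry_out", "body": {"series": [[[0, 0, 0], [-0.5, 0, 0], 5], [[0, 0, 0], [-1.1, 0, 0], 5], [[0, 0, 0], [-1.5, 0, 0], 5], [[0, 0, 0], [-1.5, 0, 0], 5], [[0, 0, 0], [-1.5, 0, 0], 5]]}}

```text
time_s: 10.52
tool_pos: [0.4673, 0.0411, 0.2159]
tool_rot: [0.554, -0.439, 0.554, 0.44]
force: [0.2, -0.3, 0.2]
grip_width: 0.198
```

Emit:
{"method": "carry_out", "body": {"series": [[[0, 0, 0], [0.5, 0, 0], 5], [[0, 0, 0], [1.1, 0, 0], 5], [[0, 0, 0], [1.45, 0, 0], 5], [[0, 0, 0], [1.5, 0, 0], 5], [[0, 0, 0], [1.5, 0, 0], 5]]}}

```text
time_s: 11.15
tool_pos: [0.4679, 0.0412, 0.1567]
tool_rot: [0.554, -0.439, 0.554, 0.439]
force: [-0.3, -0.2, -1.3]
grip_width: 0.194
```

Emit:
{"method": "carry_out", "body": {"series": [[[0, 0, 0], [-0.5, 0, 0], 5], [[0, 0, 0], [-1.1, 0, 0], 5], [[0, 0, 0], [-1.5, 0, 0], 5], [[0, 0, 0], [-1.5, 0, 0], 5], [[0, 0, 0], [-1.5, 0, 0], 5]]}}

```text
time_s: 11.78
tool_pos: [0.4673, 0.0411, 0.216]
tool_rot: [0.554, -0.439, 0.554, 0.439]
force: [0.4, 0.1, -0.9]
grip_width: 0.192
```

Emit:
{"method": "carry_out", "body": {"series": [[[0, 0, 0], [-0.5, 0, 0], 5], [[0, 0, 0], [-1.1, 0, 0], 5], [[0, 0, 0], [-1.7, 0, 0], 5], [[0, 0, 0], [-1.95, 0, 0], 5], [[0, 0, 0], [-1.95, 0, 0], 5]]}}

```text
time_s: 12.4
tool_pos: [0.4677, 0.0411, 0.2941]
tool_rot: [0.554, -0.439, 0.554, 0.439]
force: [-0.4, -0.3, -0.3]
grip_width: 0.198
```

```bash
python3 - <<'E'
from h import *
np.set_printoptions(precision=4,suppress=True)
s,p,R=T();print(s["time_s"],p,s["force"],s["grip_width"])
print(R.T@(np.array([.5105,-.2724,.2927])-p)/.04)
for n in ["wrist","scene"]: cv2.imwrite(f"pics/{n}9.png",get_image(n)[:,:,::-1])
a=cv2.imread("pics/scene9.png")[200:320,210:330];b=cv2.imread("pics/wrist9.png")[100:250,180:330]
cv2.imwrite("pics/c9.png",np.hstack([cv2.resize(a,(400,400),interpolation=2),cv2.resize(b,(400,400),interpolation=2)]))
E
```

```text
12.4 [0.4677 0.0411 0.2941] [-0.4284 -0.298  -0.3167] 0.19776810500804115
[ 0.0359 -2.8283 -7.3887]
```

View pics/c9.png

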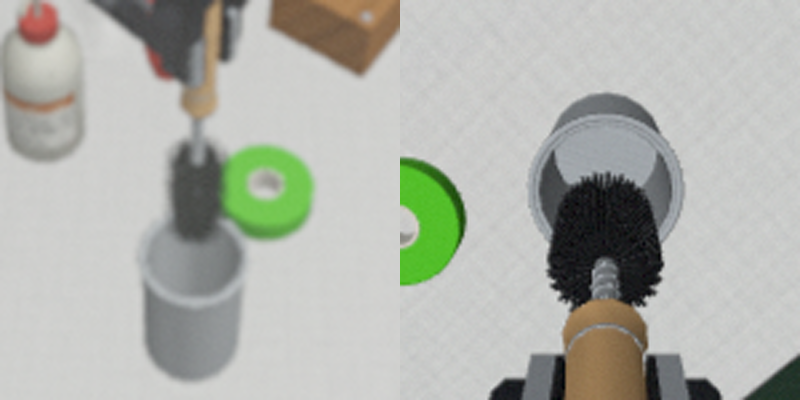

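All three strokes are done and the beaker is unmoved. Returning over the holder.

Emit:
{"method": "carry_out", "body": {"series": [[[0, 0, 0], [0, -0.3, -0.7], 5], [[0, 0, 0], [0, -0.7, -1.8], 5], [[0, 0, 0], [0, -1.1, -2.9], 5], [[0, 0, 0], [0, -1.5, -3.9], 5], [[0, 0, 0], [0, -1.9, -4.9], 5]]}}

```text
time_s: 13.12
tool_pos: [0.4966, -0.1683, 0.2932]
tool_rot: [0.554, -0.439, 0.554, 0.44]
force: [0.8, 0.3, -2.0]
grip_width: 0.192
```

Emit:
{"method": "carry_out", "body": {"series": [[[0, 0, 0], [0, -0.4, -1], 5], [[0, 0, 0], [0, -0.7, -1.8], 5], [[0, 0, 0], [0, -0.86, -2.3], 5], [[0, 0, 0], [0, -0.89, -2.49], 5], [[0, 0, 0], [0, -0.89, -2.49], 5]]}}

```text
time_s: 13.75
tool_pos: [0.5087, -0.2716, 0.2941]
tool_rot: [0.554, -0.439, 0.554, 0.44]
force: [-0.1, 0.2, -1.7]
grip_width: 0.193
```

```bash
python3 - <<'E'
from h import *
np.set_printoptions(precision=4,suppress=True)
s,p,R=T();print(s["time_s"],p,s["force"],s["grip_width"])
pp=camera_params("wrist");im=get_image("wrist")[:,:,::-1]; cv2.imwrite("pics/w10.png",cv2.resize(im[90:240,160:360],(800,600),interpolation=2))
print(proj(pp,[p[0],p[1],.06]))
for q in [(1,0),(0,1)]: print(q,proj(pp,[p[0]+.01*q[0],p[1]+.01*q[1],.06]))
E
```

```text
13.75 [ 0.5087 -0.2716  0.2941] [-0.0978  0.2409 -1.6644] 0.1929576100363185
[257.2304 162.9858]
(1, 0) [258.9485 170.2516]
(0, 1) [264.6799 161.2733]
```

View pics/w10.png

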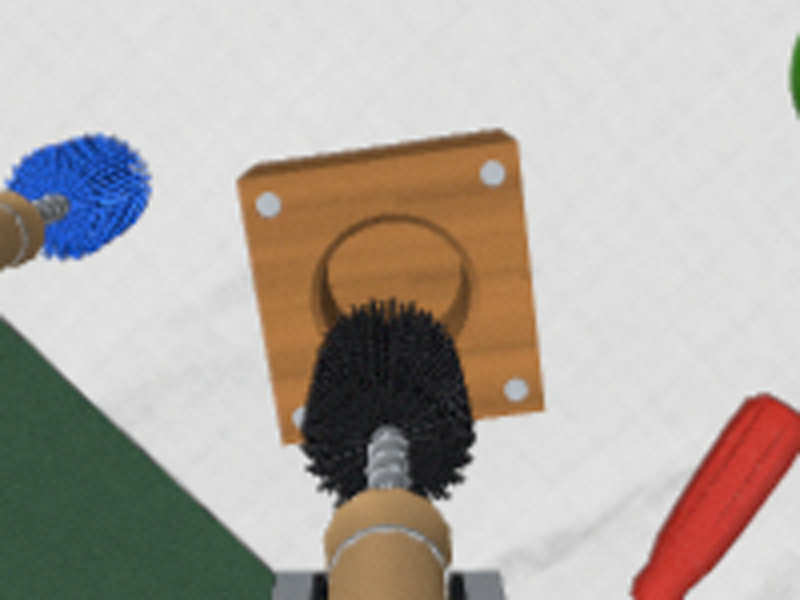

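The well centre shows at ~(258,163), against a predicted (257,163) for the brush axis, so it is aligned within ~1.5 mm. Lowering.

Emit:
{"method": "carry_out", "body": {"series": [[[0, 0, 0], [0.5, 0, 0.03], 5], [[0, 0, 0], [1.1, 0, 0.03], 5], [[0, 0, 0], [1.7, 0, 0.03], 5], [[0, 0, 0], [2.3, 0, 0.03], 5], [[0, 0, 0], [2.3, 0, 0.03], 5]]}}

```text
time_s: 14.42
tool_pos: [0.5083, -0.2693, 0.2011]
tool_rot: [0.553, -0.439, 0.554, 0.441]
force: [-1.1, -0.9, -0.3]
grip_width: 0.194
```

Emit:
{"method": "carry_out", "body": {"series": [[[0, 0, 0], [0.4, 0, 0], 5], [[0, 0, 0], [0.8, 0, 0], 5], [[0, 0, 0], [1.0, 0, 0], 5], [[0, 0, 0], [1.0, 0, 0], 5]]}}

```text
time_s: 14.92
tool_pos: [0.5089, -0.2707, 0.1617]
tool_rot: [0.554, -0.439, 0.554, 0.44]
force: [-0.3, -0.3, -0.7]
grip_width: 0.195
```

```bash
python3 - <<'E'
from h import *
np.set_printoptions(precision=4,suppress=True)
s,p,R=T();print(s["time_s"],p,s["force"],s["grip_width"])
im=get_image("wrist")[:,:,::-1]; cv2.imwrite("pics/w11.png",im)
E
```

```text
14.925 [ 0.5089 -0.2707  0.1617] [-0.3072 -0.2859 -0.7452] 0.19451493718720883
```

View pics/w11.png

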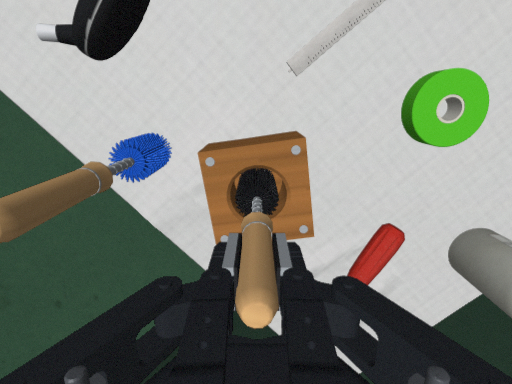

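The brush is in the well, centred, and about 4 mm above its floor. Lowering to touch.

Emit:
{"method": "carry_out", "body": {"series": [[[0, 0, 0], [0.05, 0, 0], 5], [[0, 0, 0], [0.1, 0, 0], 5], [[0, 0, 0], [0.1, 0, 0], 5]]}}

```text
time_s: 15.35
tool_pos: [0.5093, -0.2709, 0.1585]
tool_rot: [0.554, -0.439, 0.554, 0.439]
force: [0.3, 0.2, -1.0]
grip_width: 0.192
```

Emit:
{"method": "carry_out", "body": {"series": [[[0, 0, 0], [0.05, 0, 0], 5], [[0, 0, 0], [0.05, 0, 0], 5]]}}

```text
time_s: 15.6
tool_pos: [0.51, -0.2713, 0.1578]
tool_rot: [0.554, -0.44, 0.554, 0.439]
force: [-1.8, 1.6, 10.0]
grip_width: 0.195
```

The floor is reached (10 N upward). Releasing gently.

Emit:
{"method": "carry_out", "body": {"series": [[[0, 0, 0], [-0.03, 0, 0], 5], [[0, 0, 0], [-0.03, 0, 0], 20], [[0, 0, 0], [-0.03, 0, 0], 26], [[0, 0, 0], [-0.03, 0, 0], 45], [[0, 0, 0], [-0.03, 0, 0], 60]], "newtons": 20}}

```text
time_s: 16.23
tool_pos: [0.5093, -0.2709, 0.1576]
tool_rot: [0.554, -0.439, 0.554, 0.439]
force: [-0.1, -0.1, 1.0]
grip_width: 0.697
```

```bash
python3 - <<'E'
from h import *
np.set_printoptions(precision=4,suppress=True)
s,p,R=T();print(s["time_s"],p,s["force"],s["grip_width"])
im=get_image("wrist")[:,:,::-1]; cv2.imwrite("pics/w12.png",im)
E
```

```text
16.225 [ 0.5093 -0.2709  0.1576] [-0.055  -0.057   0.9642] 0.6974343969300315
```

View pics/w12.png

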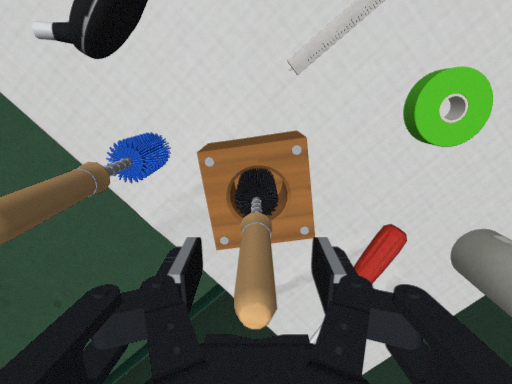

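The brush stands freely, with the pads clear on both sides. Retreating straight up, then aside.

Emit:
{"method": "carry_out", "body": {"series": [[[0, 0, 0], [-0.4, 0, 0], 60], [[0, 0, 0], [-1.1, 0, 0], 60], [[0, 0, 0], [-1.9, 0, 0], 60], [[0, 0, 0], [-2.8, 0, 0], 60], [[0, 0, 0], [-3.6, 0, 0], 60]]}}

```text
time_s: 16.9
tool_pos: [0.5094, -0.271, 0.3044]
tool_rot: [0.554, -0.44, 0.554, 0.439]
force: [-0.1, -0.8, 0.5]
grip_width: 0.702
```

Emit:
{"method": "carry_out", "body": {"series": [[[0, 0, 0], [-0.3, 1, 0.7], 60], [[0, 0, 0], [-0.3, 2, 1.6], 60], [[0, 0, 0], [-0.3, 3, 2.5], 60], [[0, 0, 0], [-0.3, 3, 2.5], 60], [[0, 0, 0], [-0.3, 3, 2.5], 60]]}}

```text
time_s: 17.52
tool_pos: [0.4158, -0.1465, 0.3149]
tool_rot: [0.554, -0.44, 0.554, 0.439]
force: [0.6, -1.0, -0.0]
grip_width: 0.702
```

```bash
python3 - <<'E'
from h import *
np.set_printoptions(precision=4,suppress=True)
s,p,R=T();print(s["time_s"],p,s["force"])
for n in ["scene","top"]:
  pp=camera_params(n);im=get_image(n)[:,:,::-1]; cv2.imwrite(f"pics/{n}13.png",im)
  print(n,proj(pp,[.5095,-.271,.203]),proj(pp,[.467,.041,.105]))
a=cv2.imread("pics/scene13.png")[130:330,190:390];b=cv2.imread("pics/top13.png")[100:300,170:370]
cv2.imwrite("pics/c13.png",cv2.resize(np.hstack([a,b]),(800,400),interpolation=2))
E
```

```text
17.525 [ 0.4158 -0.1465  0.3149] [ 0.579  -0.9536 -0.013 ]
scene [322.0525 148.1569] [268.4465 276.9226]
top [340.3782 207.1267] [193.3843 225.5642]
```

View pics/c13.png

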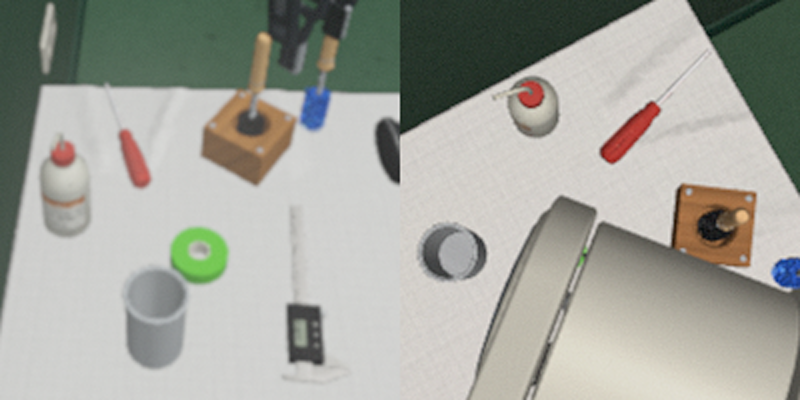

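The brush stands upright in the well, with its handle end at scene ~(321,149) against a predicted (322,148). The beaker rim is at ~(267,277), as before, and the bystanders are unmoved. Handing in.

```bash
python3 -c "
from cell import *
print(job_done())"
```

```text
the job is handed in; nothing more can be done
None
```

I took the black brush out of its holder and scrubbed the beaker with three full strokes. I then stood the brush back in the well, let go of it there, and moved the gripper clear. I handed the job in at about 17.6 s; no verdict is reported.

- **Strokes:** each stroke ended with the tip an estimated 0–2 mm above the beaker's floor, then drawn up about 60 mm. Those heights come from the TCP position. No floor-contact force showed in the beaker. I looked at the first two strokes at the bottom, but checked the third only by TCP height.
- **Set-down:** I pressed the brush to the well floor, felt 10 N of contact, then opened the fingers.
- **Last pictures:** they show the brush upright in the well, with its handle end within about 2 px of the prediction. The beaker is upright at its starting spot. The squeeze bottle, screwdriver and tape roll look unmoved.

No checks failed or disagreed beyond 1–3 mm of calibration and tracking error.

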